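# Reset the faulted reader module through its key well

## Task

The reader module showing the red lamp has tripped. Push its dust shutter all the way open, reach into the well with your fingertips and press the sunken orange key fully down for a moment, then let the key come back up and push the shutter fully closed again. Pick nothing up, and leave the green-lamp module's shutter and key, and the bottle, jars and tube rack, as they are.

Things in the scene. Friction and masses are not known exactly. Their poses are not given: they have to be found in the camera images.
- fault_module: white plug-in reader module with the red lamp bar, 210 (x) x 105 (y) x 70 mm high, fixed on the dock; origin at the centre of its underside, which is 12 mm above the table. +x is the way its shutter slides open; the lamp bar (18 x 70, 5 high) lies across the deck at x = -90, at the end nearer the robot. Deck at z = 70. Aluminium guides 7 high run beside the shutter at y = +-34, x = -65 to +61
- fault_well (a point): centre of the mouth of the red-lamp module's well, at deck level: module point (-35, 0, 70). The well is a straight-sided pocket 50 (module x) x 44 (module y) mm, 40 deep, open upward when the shutter is open
- fault_key_top (a point): centre of the top of the orange key sunk in that well (round, 26 mm across, 28 mm below the deck when up). It is pressed straight down
- fault_key (a joint): that key's travel in m: 0 up, 0.006 fully down; spring-returned, about 1.2 N to start and 3.6 N fully down
- fault_rib (a point): centre of the top edge of the black rib on the red-lamp module's grey sliding shutter. Rib 10 (module x) x 44 (module y) mm, 20.5 high above the shutter plate. The plate (60 x 60, its top 4.5 above the deck) reaches 53 mm from the rib's centre towards the lamp and 7 mm the other way
- fault_shutter (a joint): that shutter's position in m: 0 closed over the well, 0.06 fully open, sliding along the module's +x (away from the lamp); it stays where it is left, sliding friction about 1.5 N; the rib is 23 mm past the well centre when closed, 83 mm when open
- good_module: white plug-in reader module with the green lamp bar, 210 (x) x 105 (y) x 70 mm high, fixed on the dock; origin at the centre of its underside, which is 12 mm above the table. +x is the way its shutter slides open; the lamp bar (18 x 70, 5 high) lies across the deck at x = -90, at the end nearer the robot. Deck at z = 70. Aluminium guides 7 high run beside the shutter at y = +-34, x = -65 to +61
- good_well (a point): centre of the mouth of the green-lamp module's well, at deck level: module point (-35, 0, 70). The well is a straight-sided pocket 50 (module x) x 44 (module y) mm, 40 deep, open upward when the shutter is open
- good_key_top (a point): centre of the top of the orange key sunk in that well (round, 26 mm across, 28 mm below the deck when up). It is pressed straight down
- good_key (a joint): that key's travel in m: 0 up, 0.006 fully down; spring-returned, about 1.2 N to start and 3.6 N fully down
- good_rib (a point): centre of the top edge of the black rib on the green-lamp module's grey sliding shutter. Rib 10 (module x) x 44 (module y) mm, 20.5 high above the shutter plate. The plate (60 x 60, its top 4.5 above the deck) reaches 53 mm from the rib's centre towards the lamp and 7 mm the other way
- good_shutter (a joint): that shutter's position in m: 0 closed over the well, 0.06 fully open, sliding along the module's +x (away from the lamp); it stays where it is left, sliding friction about 1.5 N; the rib is 23 mm past the well centre when closed, 83 mm when open
- dock: black docking plate 250 x 250 x 12 mm under both modules, fixed; origin at the centre of its underside on the table, axes parallel to the modules'. The modules sit side by side, centres 57.5 mm either side of the plate's centre along its y; which is on which side varies
- wash_bottle_mid (a point): centre of the loose white wash bottle, 62 mm across, 160 tall; bystander
- reagent_mid (a point): centre of the loose small reagent jar with blue cap, 38 mm across, 55 tall; bystander
- sample_cup_mid (a point): centre of the loose clear sample jar with yellow cap, 44 mm across, 50 tall; bystander
- tube_rack_mid (a point): centre of the loose steel test tube rack with glass tubes, 50 x 100 mm, 70 tall; bystander
Mind the look-alikes: they are no part of the job. Leave any pink or purple look-alike of the part that bears sample_cup_mid alone.

How it is judged:
By the outcome, as a careful person would: the job done as asked, in the order asked, and still so for the second after the job is handed in, with the robot touching nothing.
It also fails if it takes over 48 s, if anything falls off the work surface, if the arm or the gripper's body presses on something with over 40 N, if the wrist force passes 120 N, or if a joint passes its speed limit or range.

## Robot

A 6-joint arm with a two-finger parallel gripper is mounted at the origin on the work surface. World frame = base frame: x ahead of the robot, y to its left, z up, the work surface at z = 0. Lengths are in mm, angles in rad, forces in N, time in s.
With the tool pointing down it reaches from about 275 to 725 mm from the base axis. Payload 5.6 kg.
Tool frame: the origin (TCP) lies on the centre line of the jaws, within the pads' length; the fingertips stand 17 mm ahead of it and the grasp point (between the pads) lies 2 mm behind it; z points along the fingers, y is the direction in which the jaws open and shut (so a half turn about z gives the same grasp; the last joint's range is limited). The gripper opens to 85 mm and grips with 20 to 120 N. Pads are 22 mm wide; open, the fingers measure 114 mm over their backs; the gripper's body (76 mm by 85 mm) begins 54 mm behind the grasp point. The pads swing forward as they close: fully open they stand 13 mm farther back than shut.
Start: joints at [-0.846, 0.255, 0.108, 0, -1.424, -0.285], TCP at [234.185, -497.645, 248.283] pointing down, gripper open.
Joint ranges: [-2.95, 2.95], [-1.21, 1.97], [-1.09, 1.5], [-2.87, 1.71], [-2.94, -0.07], [-3.05, 3.05]. Speed limits (rad/s): [2.57, 2.57, 3.14, 3.14, 3.14, 3.14].

## Interface

Orientations are given as a unit quaternion [x, y, z, w].
In Python, from bench import move_ptp, servo_line, set_joints, release, close, wait, inverse_kinematics, sense, capture, camera_info, IKError, hand_in gives the robot as it stands. Calls block until the motion is done:
- move_ptp(position, orientation): joint-space move of the TCP to a pose.
- servo_line(position, attitude=None, speed=150): straight line of the TCP; attitude=None keeps the orientation; speed is the mean speed in mm/s.
- set_joints(angles): joint-space move.
- release() and close(strength=None): open the fingers fully, or close them until they stop; strength is the grip in N (None keeps the last).
- wait(seconds).
- inverse_kinematics(position, orientation): joint angles nearest the present ones, or None.
- sense(): the state.
- capture(name): name is "scene" or "top" or "wrist"; returns the picture (480x640x3 uint8, blue, green, red); there is no depth.
- camera_info(name): a dict with "fx", "fy", "cx", "cy" (pixels), "R" (3x3) and "t" (3): a world point X has camera coordinates R X + t. Camera axes: x right, y down, z forward; pixel columns grow to the right and rows downward; lengths in mm; the calibration is good to about 2 mm. A picture is of the moment at which its call begins: read the wrist's pose just before it. camera_info takes no time and is no camera call; for the wrist camera it gives the pose at the moment of the call.
A pose or a line that the arm cannot do raises IKError and nothing moves.
- hand_in(): hands the job in, once; it reports no verdict.
The state is a dict: "clock": time; "joint_positions": joint angles; "qd": joint speeds; "joint_torque": joint torques, N m; "tool_pos": TCP position; "orientation": TCP orientation; "wrist_force": force on the tool from outside, world axes, zero at the start; "moment": the same for the moment, N m; "opening": finger opening in mm.
Only numpy, scipy, OpenCV 4.12 (cv2) and the standard library are available. Lean on these libraries where they do the work, as an engineer would, in place of code of your own. Each camera call takes 0.05 s, during which the arm holds its last target.

## Working session

There is one attempt and no reset: what is moved stays moved. The work goes in short steps, each a Python script; the robot and the scene stay as the last script left them, time stands still between calls to the robot, and variables do not carry over. Pictures are saved under pics/ and viewed, and the job is handed in when it is done.

```bash
mkdir -p pics; ls; python3 - <<'E'
from bench import *
import cv2
for n in ("scene","top"):
    cv2.imwrite(f"pics/{n}0.png",capture(n)); c=camera_info(n); print(n,c)
s=sense();print(s["clock"],s["tool_pos"],s["orientation"],s["wrist_force"],s["opening"])
E
```

```text
pics
scene {'fx': 527.1543988241422, 'fy': 527.1543988241422, 'cx': 317.66549113909196, 'cy': 249.14084362700592, 'R': array([[ 0.49307813,  0.86991697, -0.01088208],
       [ 0.68098368, -0.3937127 , -0.6174557 ],
       [-0.5414196 ,  0.29704338, -0.78653038]]), 't': array([-282.44485144, -294.93006851, 1496.02120648])}
top {'fx': 488.09976761387634, 'fy': 488.09976761387634, 'cx': 316.44232969962104, 'cy': 239.48157829296233, 'R': array([[-0.00832969, -0.99970096,  0.02299152],
       [-0.98808269,  0.00469453, -0.1538524 ],
       [ 0.15369845, -0.02399906, -0.98782632]]), 't': array([  7.47629331, 566.20671016, 989.79167417])}
0.1 [ 234.06879884 -497.25488874  247.50673093] [-2.18112957e-01  9.75923172e-01  8.12441730e-04 -2.00501263e-04] [0.58274819 0.26253703 0.3401135 ] 85.48066320315111
```

View pics/scene0.png

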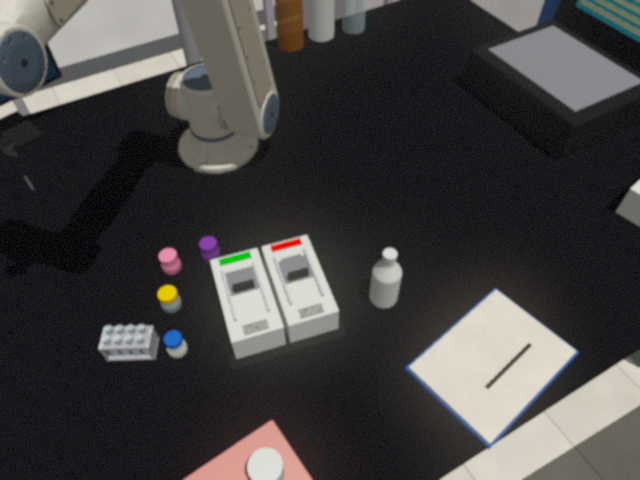

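View pics/top0.png

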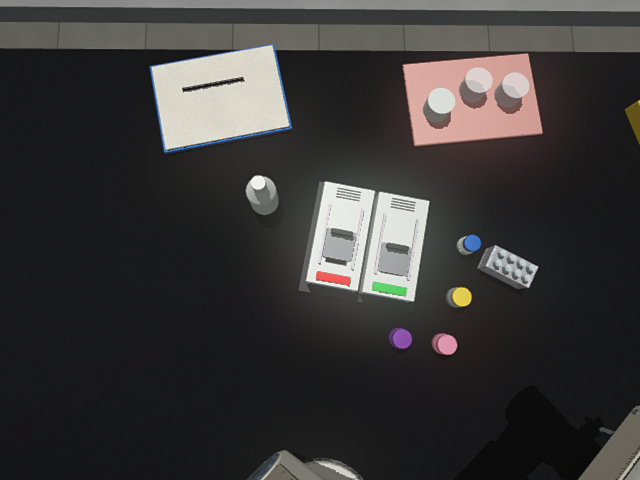

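The scene view shows the red lamp at about (287,244) and the green at (235,258). In the top view the red lamp is at (333,278) and the green at (390,289). The bottle stands to the left at (262,195). There are two candidates: the module at top (340,240) and the one at (396,248). I choose the red-lamp module at (340,240) and will measure it in both views.

```bash
cat > h.py <<'E'
import numpy as np, cv2
def ray(ci,u,v,z):
    d=ci["R"].T@np.array([(u-ci["cx"])/ci["fx"],(v-ci["cy"])/ci["fy"],1]); o=-ci["R"].T@ci["t"]
    return o+d*(z-o[2])/d[2]
def proj(ci,X):
    c=ci["R"]@np.asarray(X,float)+ci["t"]; return np.array([ci["fx"]*c[0]/c[2]+ci["cx"],ci["fy"]*c[1]/c[2]+ci["cy"]])
def big(mask):
    cs,_=cv2.findContours(mask.astype(np.uint8),cv2.RETR_EXTERNAL,cv2.CHAIN_APPROX_NONE)
    return max(cs,key=cv2.contourArea)
def lamps(im):
    hsv=cv2.cvtColor(im,cv2.COLOR_BGR2HSV); H,S,V=cv2.split(hsv)
    return big(((H<6)|(H>174))&(S>190)&(V>120)), big((H>50)&(H<70)&(S>170)&(V>80))
E
python3 - <<'E'
from h import *; from bench import camera_info
for n in("scene","top"):
    im=cv2.imread(f"pics/{n}0.png"); ci=camera_info(n)
    P=[]
    for c in lamps(im):
        r=cv2.minAreaRect(c); m=cv2.moments(c); u=(m["m10"]/m["m00"],m["m01"]/m["m00"])
        X=ray(ci,*u,86.5); P.append(X)
        b=np.array([ray(ci,*q,87) for q in cv2.boxPoints(r)])
        e=[b[1]-b[0],b[2]-b[1]]; L=max(e,key=np.linalg.norm)
        print(n,u,X.round(1),[round(np.linalg.norm(k),1) for k in e],"long axis deg",np.degrees(np.arctan2(L[1],L[0])))
    d=P[0]-P[1]; print("sep",np.linalg.norm(d),np.degrees(np.arctan2(d[1],d[0])))
im=cv2.imread("pics/top0.png")[160:320,270:470]
cv2.imwrite("pics/crop1.png",cv2.resize(im,None,fx=4,fy=3.75,interpolation=2))
E
```

```text
scene (285.67276422764223, 244.5731707317073) [480.8 -27.6  86.5] [np.float64(62.4), np.float64(11.0)] long axis deg 77.98194832380489
scene (234.489898989899, 258.07070707070704) [ 458.6 -140.6   86.5] [np.float64(63.8), np.float64(12.1)] long axis deg 77.97000772947979
sep 115.0791016872204 78.86659304756482Traceback (most recent call last):
  File "<stdin>", line 5, in <module>
  File "h.py", line 12, in lamps
    return big(((H<6)|(H>174))&(S>190)&(V>120)), big((H>50)&(H<70)&(S>170)&(V>80))
           ~~~^^^^^^^^^^^^^^^^^^^^^^^^^^^^^^^^^
  File "h.py", line 9, in big
    return max(cs,key=cv2.contourArea)
ValueError: max() iterable argument is empty
```

```bash
sed -i 's/S>190/S>150/' h.py
python3 - <<'E'
from h import *; from bench import camera_info
for n in("scene","top"):
    im=cv2.imread(f"pics/{n}0.png"); ci=camera_info(n)
    P=[]
    for c in lamps(im):
        r=cv2.minAreaRect(c); m=cv2.moments(c); u=(m["m10"]/m["m00"],m["m01"]/m["m00"])
        X=ray(ci,*u,86.5); P.append(X)
        b=np.array([ray(ci,*q,87) for q in cv2.boxPoints(r)])
        e=[b[1]-b[0],b[2]-b[1]]; L=max(e,key=np.linalg.norm)
        print(n,u,X.round(1),[round(np.linalg.norm(k),1) for k in e],"long axis deg",np.degrees(np.arctan2(L[1],L[0])))
    d=P[0]-P[1]; print("sep",np.linalg.norm(d),np.degrees(np.arctan2(d[1],d[0])))
im=cv2.imread("pics/top0.png")[160:320,270:470]
cv2.imwrite("pics/crop1.png",cv2.resize(im,None,fx=4,fy=3.75,interpolation=2))
E
```

```text
scene (285.8849028400598, 244.49177877428997) [480.8 -27.1  86.5] [np.float64(64.7), np.float64(13.7)] long axis deg 79.13098229962206
scene (234.489898989899, 258.07070707070704) [ 458.6 -140.6   86.5] [np.float64(63.8), np.float64(12.1)] long axis deg 77.97000772947979
sep 115.5852541950888 78.90072684971591Traceback (most recent call last):
  File "<stdin>", line 5, in <module>
  File "h.py", line 12, in lamps
    return big(((H<6)|(H>174))&(S>150)&(V>120)), big((H>50)&(H<70)&(S>170)&(V>80))
                                                 ~~~^^^^^^^^^^^^^^^^^^^^^^^^^^^^^^
  File "h.py", line 9, in big
    return max(cs,key=cv2.contourArea)
ValueError: max() iterable argument is empty
```

```bash
sed -i 's/S>170/S>130/' h.py
python3 - <<'E'
from h import *; from bench import camera_info
for n in("scene","top"):
    im=cv2.imread(f"pics/{n}0.png"); ci=camera_info(n)
    P=[]
    for c in lamps(im):
        r=cv2.minAreaRect(c); m=cv2.moments(c); u=(m["m10"]/m["m00"],m["m01"]/m["m00"])
        X=ray(ci,*u,86.5); P.append(X)
        b=np.array([ray(ci,*q,87) for q in cv2.boxPoints(r)])
        e=[b[1]-b[0],b[2]-b[1]]; L=max(e,key=np.linalg.norm)
        print(n,u,X.round(1),[round(np.linalg.norm(k),1) for k in e],"long axis deg",np.degrees(np.arctan2(L[1],L[0])))
    d=P[0]-P[1]; print("sep",np.linalg.norm(d),np.degrees(np.arctan2(d[1],d[0])))
im=cv2.imread("pics/top0.png")[160:320,270:470]
cv2.imwrite("pics/crop1.png",cv2.resize(im,None,fx=4,fy=3.75,interpolation=2))
E
```

```text
scene (285.8849028400598, 244.49177877428997) [480.8 -27.1  86.5] [np.float64(64.7), np.float64(13.7)] long axis deg 79.13098229962206
scene (234.31048387096774, 258.2043010752688) [ 458.7 -141.    86.5] [np.float64(65.5), np.float64(14.2)] long axis deg 78.89266317018675
sep 116.03365734818296 79.01370116874651
top (332.48349056603774, 277.9937106918239) [481.3 -26.7  86.5] [np.float64(15.5), np.float64(67.3)] long axis deg -99.83980540558854
top (389.02908805031444, 288.61399371069183) [ 459.2 -139.9   86.5] [np.float64(15.8), np.float64(66.6)] long axis deg -99.83950499580997
sep 115.28512983665206 78.98510078393194
```

View pics/crop1.png

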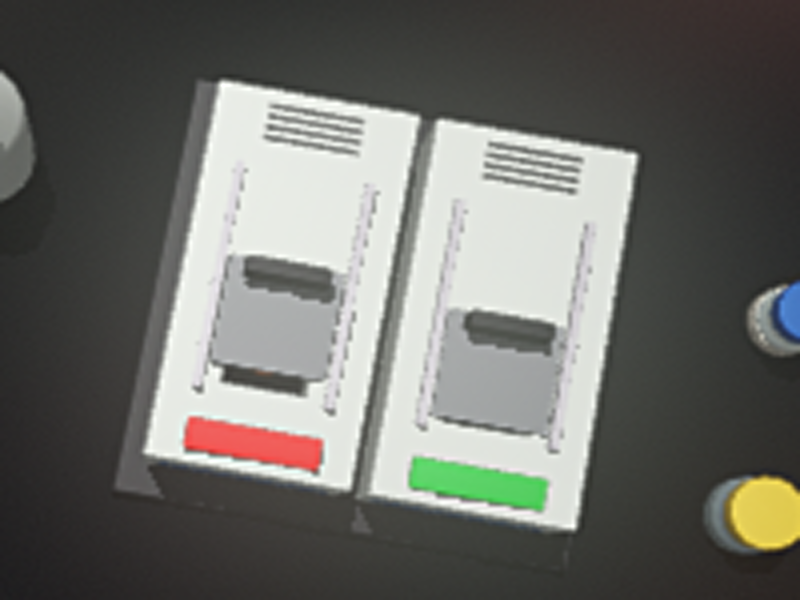

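Only the left module, at crop (265,290), has the red lamp. The right module at crop (495,310) has the green lamp, so it is the look-alike. The red shutter stands slightly ajar, with a sliver of well showing at crop (265,380). Both views agree within 1 mm: red lamp at (481,-27), module yaw about -11°, spacing 115 mm. Next I check IK, move above the well with the fingers closed, and look closer.

```bash
cat >> h.py <<'E'
YAW=np.radians(-11.0); EX=np.array([np.cos(YAW),np.sin(YAW),0]); EY=np.array([-EX[1],EX[0],0])
LAMP=np.array([481.0,-27.0,0])
def M(x,y,z): return LAMP+EX*(x+90)+EY*y+np.array([0,0,z+12])   # module -> world
def Q(ydeg):  # tool down with tool y at angle
    f=np.radians((ydeg+90)/2); return [float(np.cos(f)),float(np.sin(f)),0.,0.]
E
python3 - <<'E'
from h import *; from bench import *
for a in (169,-11,79,-101):
    print(a,Q(a),[None if (j:=inverse_kinematics(M(x,0,z),Q(a))) is None else np.round(j,2).tolist() for x,z in((-35,150),(-35,55),(75,100))])
s=sense();print(s["clock"])
E
```

```text
169 [-0.6360782202777641, 0.7716245833877199, 0.0, 0.0] [[0.22, 0.27, -0.09, 0.0, -1.21, -0.41], [0.22, 0.36, -0.24, 0.0, -0.98, -0.41], [0.15, 0.51, 0.14, 0.0, -1.2, -0.34]]
-11 [0.77162458338772, 0.636078220277764, 0.0, 0.0] [[0.22, 0.27, -0.09, 0.0, -1.21, 2.73], [0.22, 0.36, -0.24, 0.0, -0.98, 2.73], [0.15, 0.51, 0.14, 0.0, -1.2, 2.8]]
79 [0.09584575252022406, 0.9953961983671787, 0.0, 0.0] [[0.22, 0.27, -0.09, 0.0, -1.21, -1.98], [0.22, 0.36, -0.24, 0.0, -0.98, -1.98], [0.15, 0.51, 0.14, 0.0, -1.2, -1.91]]
-101 [0.9953961983671789, -0.09584575252022398, 0.0, 0.0] [[0.22, 0.27, -0.09, 0.0, -1.21, 1.16], [0.22, 0.36, -0.24, 0.0, -0.98, 1.16], [0.15, 0.51, 0.14, 0.0, -1.2, 1.23]]
0.1
```

```bash
python3 - <<'E'
from h import *; from bench import *
move_ptp(M(-35,0,170),Q(169)); close(20)
ci=camera_info("wrist"); import pickle; pickle.dump(ci,open("w1.pkl","wb"))
cv2.imwrite("pics/w1.png",capture("wrist")); cv2.imwrite("pics/s1.png",capture("scene"))
s=sense();print(s["clock"],s["tool_pos"],M(-35,0,170),s["orientation"],s["wrist_force"],s["opening"])
im=cv2.imread("pics/s1.png")[100:340,180:400]; cv2.imwrite("pics/s1c.png",cv2.resize(im,None,fx=2.5,fy=2.5,interpolation=2))
E
```

```text
2.9583 [534.99440309 -37.46229974 181.98676668] [534.98949509 -37.49449475 182.        ] [-6.36101492e-01  7.71605399e-01  7.18265633e-06 -9.70432333e-06] [ 0.47037185  0.07646822 -0.31070566] -0.18736932678095802
```

View pics/w1.png

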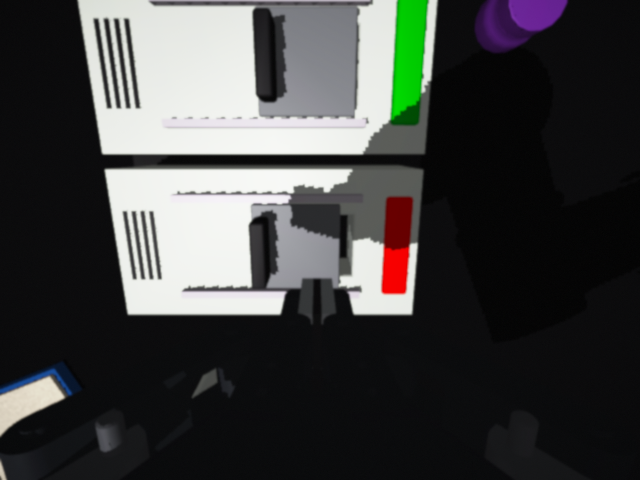

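View pics/s1c.png

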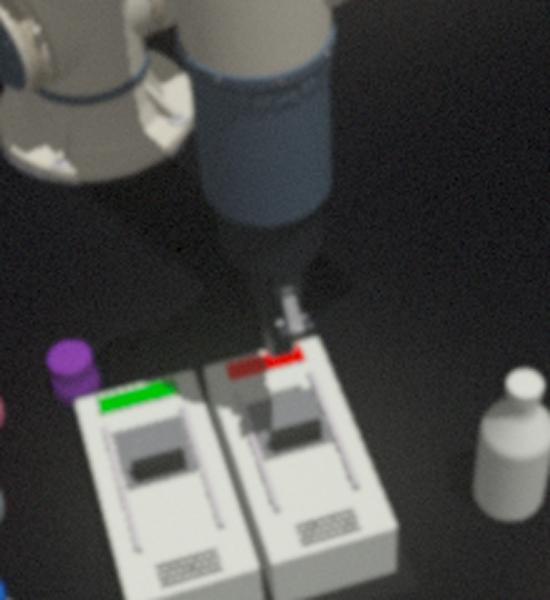

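The wrist view shows the red lamp at (397,245), its rib at (260,253), an open sliver of well at (347,240), and the closed fingertips at (317,300). I use this view to cross-check the lamp and the rib.

```bash
python3 - <<'E'
from h import *; import pickle
ci=pickle.load(open("w1.pkl","rb")); im=cv2.imread("pics/w1.png")
def mod(X): d=X-LAMP; return np.array([d@EX-90,d@EY,X[2]-12]).round(1)
H,S,V=cv2.split(cv2.cvtColor(im,cv2.COLOR_BGR2HSV))
c=big(((H<6)|(H>174))&(S>150)&(V>60)); r=cv2.minAreaRect(c); m=cv2.moments(c)
X=ray(ci,m["m10"]/m["m00"],m["m01"]/m["m00"],87); print("lamp",X,mod(X),[mod(ray(ci,*q,87)) for q in cv2.boxPoints(r)])
# module deck white outline of red module corners
for n,q in dict(nearR=(423,169),nearL=(105,169),farR=(413,315),farL=(128,315)).items(): print(n,mod(ray(ci,*q,82)))
for n,q in dict(guideend=(172,197),guideendr=(362,199),plateR=(340,205)).items(): print(n,mod(ray(ci,*q,89 if 'g' in n else 86.5)))
R=im[190:315,235:300].max(2); cv2.imwrite("pics/w1c.png",cv2.resize(im[185:320,220:420],None,fx=4,fy=4,interpolation=2))
# project expected rib top for given shutter values
for s in (0,.005,.01,.015): print(s,[proj(ci,M(-12+s*1e3+dx,dy,95)).round(0) for dx in(-5,5) for dy in(-22,22)])
print("tip",proj(ci,M(-35,0,170-17)),proj(ci,M(-35,0,170-30)))
E
```

```text
lamp [480.53564922 -31.49411308  87.        ] [-89.6  -4.5  75. ] [array([-80.9,  31.6,  75. ]), array([-80.9, -37.6,  75. ]), array([-98.2, -36.7,  75. ]), array([-99.6,  32.6,  75. ])]
nearR [-105.2  -54.6   70. ]
nearL [104.8 -54.5  70. ]
farR [-106.6   51.6   70. ]
farL [105.   51.7  70. ]
guideend [ 59.6 -36.9  77. ]
guideendr [-64.7 -35.7  77. ]
plateR [-50.5 -31.3  74.5]
0 [array([287., 225.]), array([289., 292.]), array([271., 225.]), array([273., 292.])]
0.005 [array([279., 225.]), array([281., 292.]), array([263., 225.]), array([266., 292.])]
0.01 [array([271., 225.]), array([273., 292.]), array([255., 225.]), array([258., 292.])]
0.015 [array([263., 225.]), array([266., 292.]), array([247., 225.]), array([250., 292.])]
tip [316.65172558 298.66638664] [316.64453856 287.59101744]
```

View pics/w1c.png

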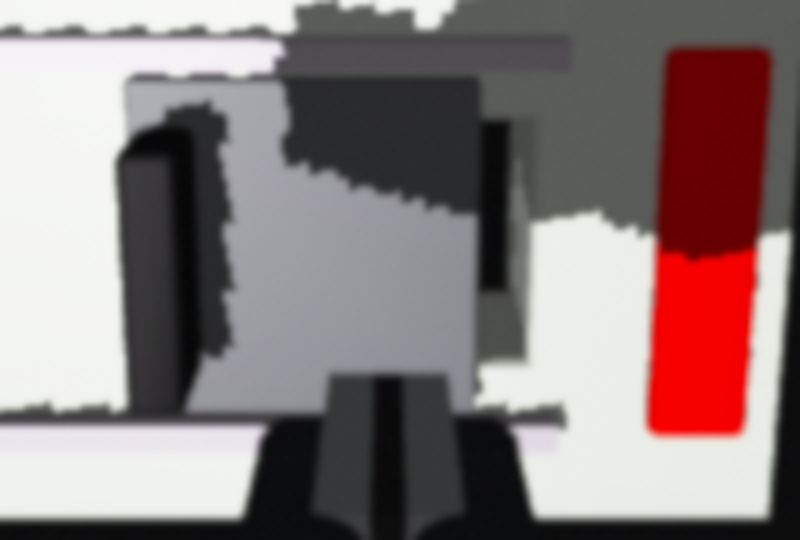

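All three views agree on x within 1 mm. On y the wrist view is about 1–3 mm lower, so I use y = -1.2, which is well inside the 11 mm clearance. The shutter is about 14 mm open. I push it open from the lamp side, watching the force.

```bash
cat >> h.py <<'E'
Y0=-1.2
def force(s,s0): return s["wrist_force"]-s0
E
python3 - <<'E'
from h import *; from bench import *
servo_line(M(-32,Y0,110),speed=150); 
f0=sense()["wrist_force"]
servo_line(M(-32,Y0,97),speed=60); s=sense(); print(s["clock"],(s["wrist_force"]-f0).round(2))
x=-32; log=[]
while x<45:
    x+=4 if x<16 else 1.5
    servo_line(M(x,Y0,97),speed=60); s=sense(); f=s["wrist_force"]-f0; p=s["tool_pos"]-LAMP
    log.append((x,round(p@EX-90,1),round(f@EX,1),round(f[2],1)))
    if f@EX<-7 or abs(f[2])>8: break
print(log,s["clock"])
cv2.imwrite("pics/s2.png",cv2.resize(capture("scene")[180:360,180:400],None,fx=3,fy=3,interpolation=2)); cv2.imwrite("pics/t2.png",cv2.resize(capture("top")[160:320,270:470],None,fx=4,fy=3.75))
cv2.imwrite("pics/w2.png",capture("wrist"))
E
```

```text
3.875 [-0.48  0.76 -0.07]
[(-28, np.float64(-27.6), np.float64(-0.7), np.float64(-0.4)), (-24, np.float64(-23.7), np.float64(-0.9), np.float64(0.1)), (-20, np.float64(-19.8), np.float64(0.0), np.float64(0.2)), (-16, np.float64(-15.8), np.float64(-0.4), np.float64(-0.3)), (-12, np.float64(-11.8), np.float64(-1.2), np.float64(-0.6)), (-8, np.float64(-7.7), np.float64(-1.1), np.float64(0.6)), (-4, np.float64(-3.6), np.float64(-1.9), np.float64(0.4)), (0, np.float64(0.4), np.float64(-0.8), np.float64(-0.0)), (4, np.float64(4.4), np.float64(-1.8), np.float64(0.8)), (8, np.float64(8.4), np.float64(-1.6), np.float64(0.7)), (12, np.float64(12.4), np.float64(-0.8), np.float64(-0.3)), (16, np.float64(16.4), np.float64(-0.2), np.float64(-0.6)), (17.5, np.float64(17.6), np.float64(-1.4), np.float64(0.5)), (19.0, np.float64(19.0), np.float64(-1.9), np.float64(1.7)), (20.5, np.float64(20.6), np.float64(-1.8), np.float64(-0.2)), (22.0, np.float64(22.1), np.float64(-1.4), np.float64(0.6)), (23.5, np.float64(23.7), np.float64(-1.9), np.float64(0.4)), (25.0, np.float64(25.1), np.float64(-2.3), np.float64(1.6)), (26.5, np.float64(26.7), np.float64(-1.6), np.float64(0.6)), (28.0, np.float64(28.1), np.float64(-2.1), np.float64(1.0)), (29.5, np.float64(29.4), np.float64(-2.8), np.float64(1.3)), (31.0, np.float64(29.7), np.float64(-8.2), np.float64(3.7))] 9.375
```

View pics/w2.png

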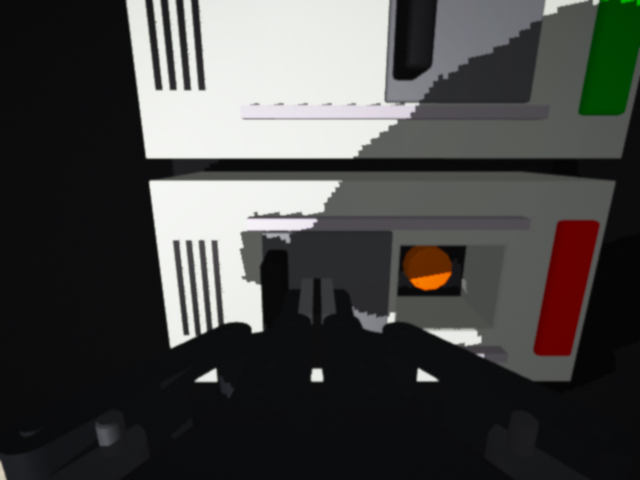

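View pics/s2.png

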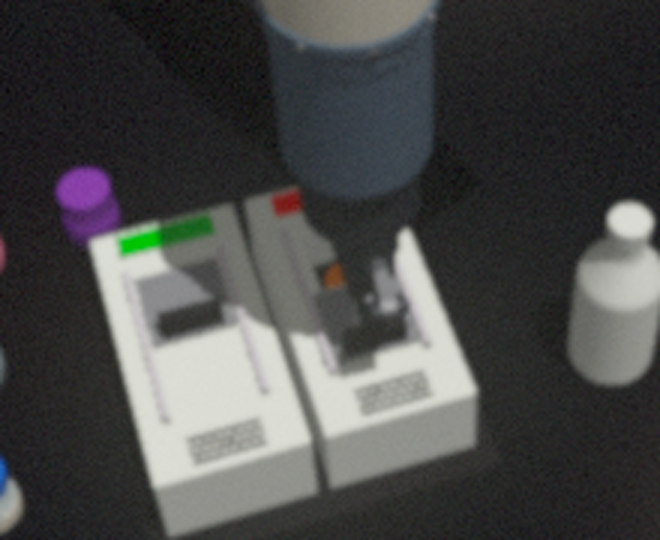

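The wrist view shows the plate edge at column 392 and the well uncovered, with the orange key at (428,268). The push ended on a stop (-8 N), with the tool 18 mm short of the expected open rib, which is about half a finger. I check the key against its expected point, then back off and press.

```bash
python3 - <<'E'
from h import *; from bench import *
ci=camera_info("wrist"); im=cv2.imread("pics/w2.png")
def mod(X): d=X-LAMP; return np.array([d@EX-90,d@EY,X[2]-12]).round(1)
H,S,V=cv2.split(cv2.cvtColor(im,cv2.COLOR_BGR2HSV))
c=big((H>5)&(H<22)&(S>150)&(V>60)); (u,v),r=cv2.minEnclosingCircle(c); print("key",u,v,mod(ray(ci,u,v,54)),"diam",np.linalg.norm(ray(ci,u-r,v,54)-ray(ci,u+r,v,54)))
for n,q in dict(platecorner=(391,232),wellNR=(506,245),wellNL=(398,245),wellFR=(494,327)).items(): print(n,mod(ray(ci,*q,86.5 if n[0]=='p' else 82)))
t=camera_info("top"); cv2.imwrite
E
```

```text
key 427.69232177734375 266.23077392578125 [-33.9  -3.8  42. ] diam 28.464864429844198
platecorner [ -4.3 -31.7  74.5]
wellNR [-60.3 -24.3  70. ]
wellNL [ -9.  -24.3  70. ]
wellFR [-60.5  19.   70. ]
```

View pics/t2.png

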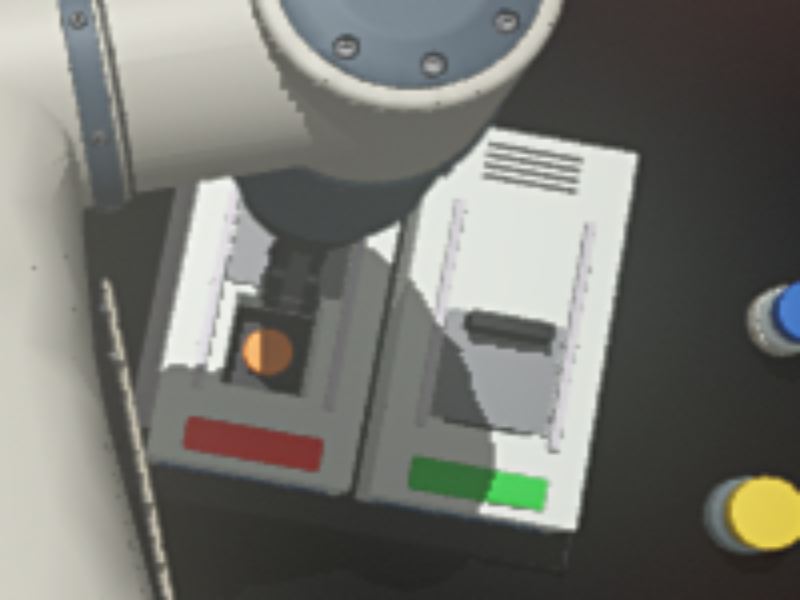

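The key is found at (-34,-4) and the well centre at (-34.7,-2.6), consistent with (-35,0) within the calibration. The open plate edge reads -4.3 against an expected -5. Now I press the key.

```bash
python3 - <<'E'
from h import *; from bench import *
Y=-1.5
servo_line(M(20,Y,99),speed=80); servo_line(M(-35,Y,105),speed=120); f0=sense()["wrist_force"]
servo_line(M(-35,Y,75),speed=80); s=sense(); f=s["wrist_force"]-f0; print("in well",f.round(1),s["clock"])
z=75; log=[]
if np.linalg.norm(f)<4:
  while z>48:
    z-= 3 if z>63 else 1
    servo_line(M(-35,Y,z),speed=40); s=sense(); f=s["wrist_force"]-f0
    log.append((z,round(float(s["tool_pos"][2]-12),1),f.round(1).tolist()))
    if f[2]>9 or np.hypot(*f[:2])>6: break
wait(.4); s=sense(); print(*log,sep="\n"); print((s["wrist_force"]-f0).round(1),s["tool_pos"][2]-12,s["clock"])
cv2.imwrite("pics/s3.png",cv2.resize(capture("scene")[180:360,180:400],None,fx=3,fy=3,interpolation=2))
E
```

```text
in well [-0.8 -1.8  1.2] 10.95
(72, 72.2, [-0.1, -1.4, 0.8])
(69, 68.9, [-0.6, -1.0, 0.5])
(66, 65.7, [0.1, -0.7, 1.1])
(63, 62.7, [-0.4, -1.0, 0.2])
(62, 62.0, [-0.4, -1.1, 0.3])
(61, 60.9, [0.5, -1.1, -0.1])
(60, 59.9, [-0.2, -0.8, -0.3])
(59, 59.1, [-0.1, -1.3, 1.1])
(58, 58.1, [-0.2, -2.5, 1.6])
(57, 57.1, [0.0, -0.4, 2.4])
(56, 56.1, [0.2, -0.5, 3.2])
(55, 55.1, [0.2, -0.8, 2.8])
(54, 54.1, [0.7, -0.9, 4.0])
(53, 53.1, [1.8, -1.4, 4.1])
(52, 53.0, [-2.1, -0.7, 10.1])
[-2.8 -0.6 11.4] 52.96340687813918 15.1
```

View pics/s3.png

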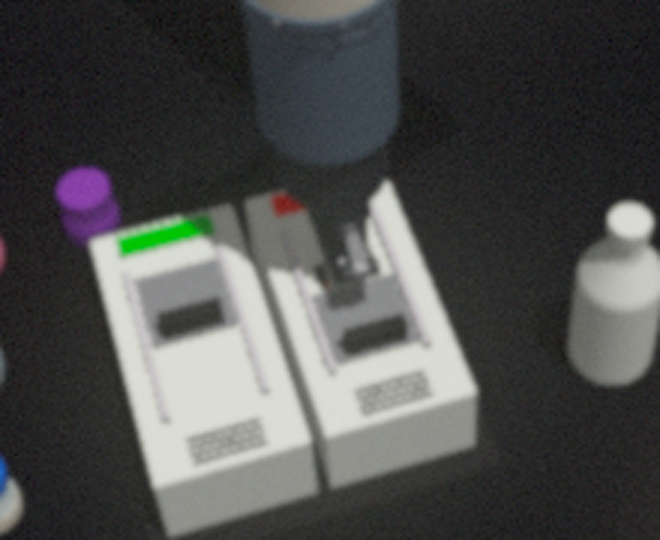

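The picture shows the fingers inside the red module's well and the shutter still open. Contact came at TCP 59 and the bottom stop at 53 (exactly 6 mm), with 4 N rising to 10 N. I retract, check the key, then close the shutter from the far side.

```bash
python3 - <<'E'
from h import *; from bench import *
Y=-1.2
servo_line(M(-35,Y,62),speed=60); servo_line(M(-35,Y,125),speed=150); servo_line(M(82,Y,125),speed=150)
cv2.imwrite("pics/w4.png",capture("wrist")); 
servo_line(M(82,Y,97),speed=90); f0=sense()["wrist_force"]; x=82; log=[]
while x>0:
    x-=5 if x>18 else 1.5
    servo_line(M(x,Y,97),speed=60); s=sense(); f=s["wrist_force"]-f0; p=s["tool_pos"]-LAMP
    log.append((x,round(float(p@EX-90),1),round(float(f@EX),1),round(float(f[2]),1)))
    if f@EX>8 or abs(f[2])>8: break
print(log,s["clock"])
cv2.imwrite("pics/w5.png",capture("wrist"))
E
```

```text
[(77, 77.1, 0.4, -0.1), (72, 71.8, -0.8, -0.8), (67, 66.8, 0.1, -1.0), (62, 61.7, -0.5, 0.2), (57, 56.6, 0.3, -0.9), (52, 51.5, 0.5, -0.5), (47, 46.5, 0.9, -0.5), (42, 41.5, 1.1, -0.6), (37, 36.5, 1.0, -0.6), (32, 31.5, 0.0, 0.0), (27, 26.5, 0.3, -0.9), (22, 21.5, 0.3, -0.5), (17, 16.5, -0.1, 0.3), (15.5, 15.4, 0.6, -1.9), (14.0, 14.0, 0.8, -1.3), (12.5, 12.4, 0.4, -1.4), (11.0, 10.8, 1.1, -1.1), (9.5, 9.4, 0.5, 0.0), (8.0, 7.9, 1.0, -1.1), (6.5, 6.5, 1.7, -0.6), (5.0, 6.3, 6.1, -3.2), (3.5, 6.1, 9.8, -6.4)] 22.975
```

View pics/w4.png

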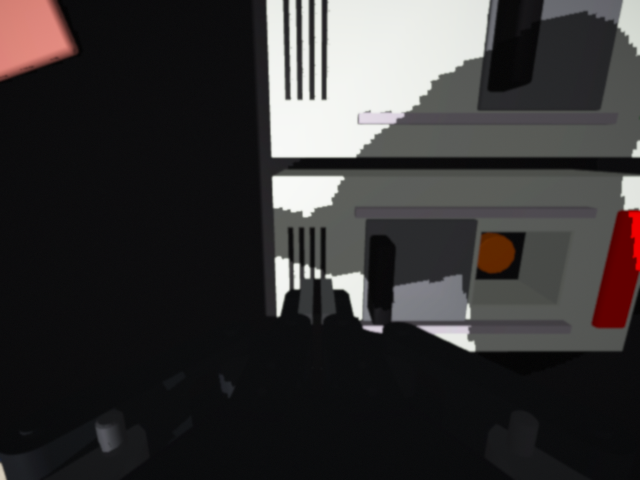

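View pics/w5.png

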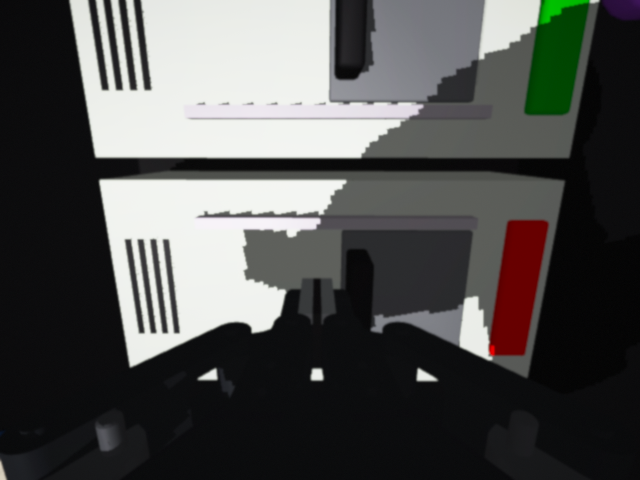

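The first view shows the key back up at (495,252). In the second the well is covered and the plate edge is at column 472. The push stopped at 6.2, against a predicted 6.3. I back off, rise, take a final look, and hand in.

```bash
python3 - <<'E'
from h import *; from bench import *
servo_line(M(16,-1.2,98),speed=60); servo_line(M(16,-1.2,190),speed=150)
ci=camera_info("wrist"); cv2.imwrite("pics/w6.png",capture("wrist"))
import pickle; pickle.dump(ci,open("w6.pkl","wb"))
cv2.imwrite("pics/s6.png",capture("scene")); s=sense(); print(s["clock"],s["wrist_force"])
E
```

```text
24.25 [-0.37623089  0.15215063 -0.18822153]
```

View pics/w6.png

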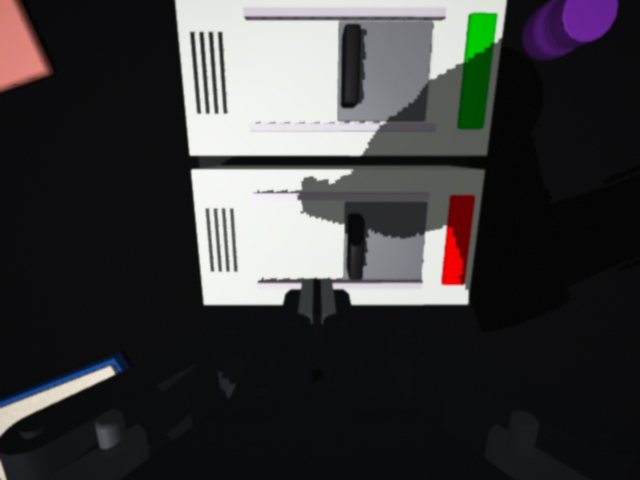

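View pics/s6.png

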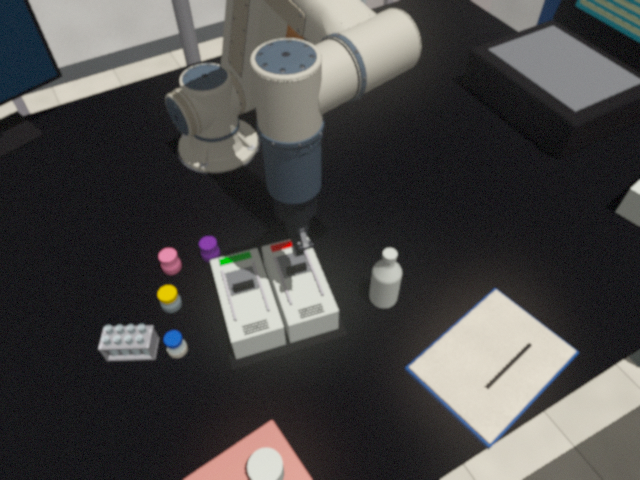

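The wrist view shows the red module's plate covering the well, with its edge at (427,240) and its rib at (355,245), aligned with the green module's closed shutter. In the scene view the bottle, jars and rack are where they were at the start.

```bash
python3 - <<'E'
from h import *; import pickle
ci=pickle.load(open("w6.pkl","rb")); X=ray(ci,427,202,86.5)-LAMP; print("plate edge x",X@EX-90,"expect -65")
from bench import *
hand_in(); print(sense()["clock"])
E
```

```text
plate edge x -64.54033549569084 expect -65
the job is handed in; nothing more can be done
the job is handed in; nothing more can be done
```

The job is done and handed in at about 24 s of the 48 s allowed. On the red-lamp module I opened the shutter, pressed the orange key fully down, let it come back up and closed the shutter again. I picked nothing up.

- **Opening:** The shutter was already about 14 mm open at the start. I pushed its rib with closed fingers until it hit the end stop at 8 N.
- **Key press:** The fingers met the key at the expected height and pressed it the full 6 mm. The force rose from about 4 N to 11 N at the bottom, held for 0.4 s. The picture taken before closing shows the key back up.
- **Closing:** The rib stopped at 10 N, within 0.2 mm of where I predicted. The last picture puts the plate edge at x = -64.5, against -65 for fully closed.
- **Bystanders:** The bottle, jars, rack and green-lamp module looked unchanged in the last pictures.
- **Disagreement:** The wrist camera placed the module 1–4 mm further along -y than the two fixed cameras. That was well inside the roughly 11 mm of clearance, and I used a value in between.

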